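Set the foot gauge's slider to its red stop

ROBOT

A 6-joint arm with a two-finger parallel gripper is mounted at the origin on the work surface. World frame = base frame: x ahead of the robot, y to its left, z up, the work surface at z = 0. Lengths are in m, angles in rad, forces in N, time in s.
With the tool pointing down it reaches from about 0.375 to 0.825 m from the base axis. Payload 5.5 kg.
Tool frame: the origin (TCP) lies between the finger pads; the fingertips stand 8 mm ahead of it and the grasp point (between the pads) lies 11 mm behind it (tip_reach is the distance from the TCP to the fingertips, in m); z points along the fingers, y is the line along which they close (so a half turn about z gives the same grasp; the last joint's range is limited). The gripper opens to 85 mm and grips with 20 to 120 N. Pads are 22 mm wide; open, the fingers measure 114 mm over their backs; the gripper's body (76 mm by 85 mm) begins 54 mm behind the grasp point. The pads swing forward as they close: fully open they stand 13 mm farther back than shut.
Start: joints at [1.328, 0.314, -0.047, 1.21, 0, 1.571], TCP at [0.144, 0.582, 0.239] pointing down, gripper open.
Joint ranges: [-2.67, 2.67], [-0.69, 1.73], [-1.03, 1.25], [-2.08, 2.16], [-1.42, 1.45], [-3.14, 3.14]. Speed limits (rad/s): [2.39, 2.39, 3.01, 3.14, 3.14, 3.14].

INTERFACE

Orientations are given as a rotation vector (axis times angle).
In Python, from cell import * gives the robot as it stands.
- The arm moves only by the shell command python3 -m pendant 'ROWS' [FORCE]. ROWS is JSON, a list of rows, each a list of 7 numbers: the shift along the tool's x, y, z in cm, then the turn, a rotation vector about the tool's x, y, z in rad, then the opening, from -1 (shut) to 1 (fully open). A call has 1 to 8 rows; each row is the pose to reach, as a shift and turn from the pose commanded when the call began, along the tool's axes at that moment; what a row does not reach only later rows make up. A row lasts 1/10 s, in which the tool goes at most 50 mm and 8.59 degrees, less where a joint would pass 70% of its speed; a pose out of reach is approached as far as the arm can. A call with a gripper value outside its range is refused whole. The fingers move at their own pace and stop on an object; FORCE is the grip in N (left out, the last holds). Time passes only in rows, so rows that repeat a pose let the fingers close. It gives the time, the measured TCP pose, the force, the opening and the grip force at its end, in the units of the state.
- read_state(): the state, without advancing time (a new reading comes with each control period).
- grab_frame(name): name is "scene" or "top"; returns a dict with "img" (384x512x3 uint8, red, green, blue), "fx", "fy", "cx", "cy" (pixels), "xyz" and "orientation" of the camera in the world. Camera axes: x right, y down, z forward; pixel columns grow to the right and rows downward; lengths in m; the calibration is good to about 2 mm. A picture is of the moment at which its call begins. There is no depth.
- sign_off(): hands the job in; it is judged then, once.
The state is a dict: "time": time; "q": joint angles; "qvel": joint speeds; "joint_efforts": joint torques, N m; "ee_pos": TCP position; "tool_rot": TCP orientation; "ft_force": force on the tool from outside, world axes, zero at the start; "wrist_torque": the same for the moment, N m; "width": finger opening in m; "grasp_force": force on a finger pad.
Only numpy, scipy, OpenCV 4.12 (cv2) and the standard library are available. Lean on these libraries where they do the work, as an engineer would, in place of code of your own. Each camera call takes 0.05 s, during which the arm holds its last target. There are 200 camera calls.

TASK

Set the foot gauge on the bench to the marked shoe size: with the fingertips press down the yellow pad in the middle of the blue slider to free its brake, keep it pressed while you push the slider along the rail until it meets the red stop, then let go so that the pad springs back up and the brake holds. Do not force the slider along with the pad up, and leave everything else on the bench where it stands.

Things in the scene. Friction and masses are not known exactly. Their poses are not given: they have to be found in the camera images.
- gauge: Foot gauge screwed to the bench, cannot move: white base plate 110 (x) x 380 (y) x 14 mm high, an aluminium rail 40 mm wide along its middle up to 24 mm, and at its -y end a white upright heel rest 14 mm thick (y -185 to -171), 66 mm high. Origin: centre of the underside. Its y axis runs along the rail; the slider has to go in +y, away from the heel rest. x is across, z up. It stands turned up to 0.4 rad on the bench.
- slider (a joint): Blue plastic slider on the rail, 94 mm across (x) and 76 mm along (y). Value: travel along the gauge's +y in m; at 0 its centre is at y = -115 mm of the gauge. It has a low frame, top 42 mm over the bench, and a 9 mm thick cross ridge at each end, top 58 mm over the bench; between the ridges, 58 mm apart, lies the yellow pad. The sprung brake holds it against some 20 N; with the pad pressed only about 1.5 N of drag is left.
- pad_top (a point): Centre of the top of the yellow pad (46 mm in x, 54 mm in y) in the middle of the slider; 50 mm over the bench when up, 8 mm below the tops of the ridges. Axes as the gauge's. Moves with the pad and the slider.
- pad (a joint): How far the yellow pad is pressed down, m: 0 up (brake on), 0.006 at the bottom. It starts to give at about 7 N, which takes the brake off; 9.4 N presses it to the bottom. Press it 2 to 5 mm to push freely.
- slider_nose (a point): Middle of the slider's front (+y) face, 38 mm ahead of the slider's centre, 42 mm over the bench. Axes as the gauge's.
- stop_face (a point): Middle of the face of the red stop that the slider meets, 42 mm over the bench; axes as the gauge's. The slider is home when slider_nose reaches this point (in the gauge's y).
- stop: The red stop, a bar 100 (x) x 14 (y) mm across the rail, locked at any place along it, immovable, top 49 mm over the bench, with a dark knob in its middle 14 mm wide and up to 61 mm. Origin: centre of its underside; axes as the gauge's.
- shoe_tree0: Loose black plastic shoe tree, 261 mm long (x from -111 at the heel knob to +150 at the toe), 72 mm wide, 70 mm high, one of the two nearest the gauge in a row of four on the left of the bench (the orange and the grey beyond are fixed); leave alone. Origin: on the bench under it, between heel and toe.
- shoe_tree1: Loose green plastic shoe tree, 261 mm long (x from -111 at the heel knob to +150 at the toe), 72 mm wide, 70 mm high, one of the two nearest the gauge in a row of four on the left of the bench (the orange and the grey beyond are fixed); leave alone. Origin: on the bench under it, between heel and toe.
- bell: Small loose blue ceramic bell with a white knob, 58 mm across, 71 mm high, near the gauge; leave alone. Origin: centre of the underside.
- tin: Loose closed aluminium tin, 86 mm across, 39 mm high, near the gauge; leave alone. Origin: centre of the underside.
- key_organizer: Loose grey plastic key organizer, 34 x 85 x 19 mm, whose clip pinches two steel keys that stick out 40 mm at its +y end, near the gauge; leave alone. Origin: centre of the grey body's underside.

How it is judged:
On the way, in this order (a step that is already met when the one before it is completed fails the run):
1. the pad is pressed down while the slider is still well short of the stop (value of joint pad above 0.001 m and y of slider_nose in the frame of stop_face below -0.025 m), for 0.1 s.
2. the slider meets the stop with the pad still pressed (value of joint pad above 0.0007 m and y of slider_nose in the frame of stop_face above -0.003 m), for 0.05 s.
At the end, for the whole second after the job is handed in: The slider's front face is within 3 mm of the red stop, the yellow pad is up (within 0.7 mm) and the slider is at rest (y of slider_nose in the frame of stop_face above -0.003 m and value of joint pad below 0.0007 m and velocity of joint slider between -0.005 and 0.005 m/s); the robot touches nothing.
It fails at once if the slider is forced along faster than 10 mm/s with the pad up (brake on) (value of joint pad below 0.0003 m and (velocity of joint slider above 0.01 m/s or velocity of joint slider below -0.01 m/s)).
It fails at once if a bystander (shoe tree, bell, tin or key organizer) is shifted or lifted by more than 15 mm (distance of any of shoe_tree0, shoe_tree1, bell, tin, key_organizer from where it was at the start of the episode above 0.015 m).
It also fails if it takes over 38 s, if anything falls off the work surface, if the arm or the gripper's body presses on something with over 40 N, if the wrist force passes 120 N, or if a joint passes its speed limit or range.

## Working session

There is one attempt and no reset: what is moved stays moved. The work goes in short steps, Python scripts to look and compute and a shell command to move; the robot and the scene stay as the last step left them, time stands still between calls to the robot, and variables do not carry over. Pictures are saved under pics/ and viewed, at most 10 in all, crops included, and the job is handed in when it is done.

```bash
mkdir -p pics; python3 - <<'E'
from cell import *
import cv2
for n in("top","scene"):
    f=grab_frame(n); cv2.imwrite(f"pics/{n}0.png",f["img"][:,:,::-1]); print({k:v for k,v in f.items() if k!="img"})
print(read_state())
E
```

```text
{'fx': 492.0615643860341, 'fy': 492.0615643860341, 'cx': 264.8772745176385, 'cy': 193.6809403411108, 'xyz': array([0.44496574, 0.17610221, 1.28244205]), 'orientation': array([-2.12688665,  2.19138988, -0.11840432])}
{'fx': 497.89204993732307, 'fy': 497.89204993732307, 'cx': 258.8017381678117, 'cy': 185.98581645842293, 'xyz': array([ 1.42125776, -0.38839315,  0.72395038]), 'orientation': array([-1.93552143, -1.02723908,  0.56562597])}
{'time': 0.1, 'q': array([ 1.32799624e+00,  3.14164657e-01, -4.79663465e-02,  1.21020500e+00,
        1.70803371e-05,  1.57076916e+00]), 'qvel': array([ 0.00094773, -0.00132402,  0.00408058,  0.0014285 ,  0.00074749,
       -0.00070735]), 'joint_efforts': array([ 2.91168899e-04, -5.40767813e+01,  3.40540946e+01,  1.11744241e-02,
       -4.61615343e-06, -1.14483339e-05]), 'ee_pos': array([0.14412628, 0.58191284, 0.23852076]), 'tool_rot': array([-3.80386265e-01, -3.11827304e+00,  2.39731042e-03]), 'ft_force': array([-0.41762863, -0.41494303,  0.08819995]), 'wrist_torque': array([ 0.02269317,  0.01512703, -0.02696046]), 'grasp_force': 0.0, 'width': 0.08534427940192074}
```

View pics/top0.png

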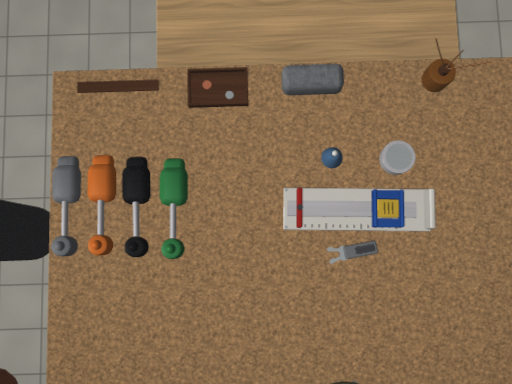

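View pics/scene0.png

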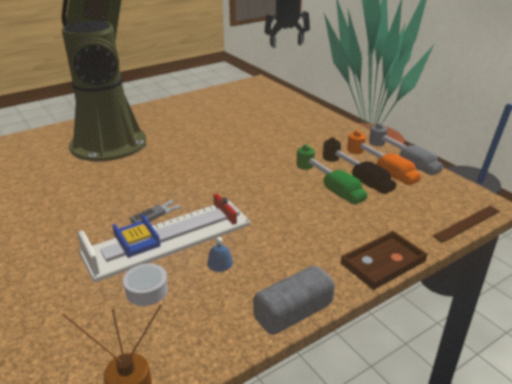

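The top view shows the yellow pad at about (388,209), the red stop at (299,208) and the heel rest at (432,209). The bell is at (332,157), the tin at (398,157) and the keys at (355,250). Next I measure these by colour.

```bash
cat > h.py <<'E'
from cell import *
import cv2, numpy as np
from scipy.spatial.transform import Rotation as R
def px2w(f,u,v,z):
    d=R.from_rotvec(f["orientation"]).apply(np.c_[(np.atleast_1d(u)-f["cx"])/f["fx"],(np.atleast_1d(v)-f["cy"])/f["fy"],np.ones(np.size(u))])
    return f["xyz"]+d*((z-f["xyz"][2])/d[:,2])[:,None]
def blob(f,lo,hi,box):
    m=cv2.inRange(cv2.cvtColor(f["img"],cv2.COLOR_RGB2HSV),lo,hi)
    k=np.zeros_like(m);k[box[1]:box[3],box[0]:box[2]]=1
    return np.argwhere(m*k)[:,::-1]
def rect(f,p,z):
    w=px2w(f,p[:,0],p[:,1],z)[:,:2]
    r=cv2.minAreaRect((w*1000).astype(np.float32)); return np.r_[w.mean(0)*1000,r[0],r[1],r[2]].round(1)
E
python3 - <<'E'
from h import *
f=grab_frame("top"); B=(270,180,445,240)
for n,lo,hi,b,z in [("pad",(20,120,80),(35,255,255),B,.05),("blue",(105,120,40),(125,255,255),B,.05),("red",(0,150,60),(6,255,255),B,.049),("white",(0,0,185),(179,40,255),B,.014),
  ("bell",(95,60,20),(125,255,255),(315,140,350,175),.03)]:
    p=blob(f,lo,hi,b); print(n,len(p),p.min(0),p.max(0),p.mean(0),rect(f,p,z))
g=grab_frame("scene")
for n,lo,hi,z in [("pad",(20,150,80),(35,255,255),.05),("red",(0,150,60),(6,255,255),.045)]:
    p=blob(g,lo,hi,(80,180,250,280)); print("scene",n,len(p),p.mean(0),px2w(g,*p.mean(0),z))
big=cv2.resize(f["img"][130:280,270:450],None,fx=4,fy=4,interpolation=cv2.INTER_CUBIC); cv2.imwrite("pics/crop.png",big[:,:,::-1])
E
```

```text
pad 375 [377 199] [398 216] [387.456 207.688] [ 543.  -125.3  543.5 -125.5   52.9   42.8   88.3]
blue 694 [372 190] [403 226] [387.44092219 208.11527378] [ 542.  -125.2  542.4 -125.7   79.3   90.6   88.3]
red 167 [297 188] [301 226] [298.98203593 207.17964072] [551.2  96.3 551.7  96.3  10.1  96.   87.8]
white 553 [283 189] [432 228] [331.33453888 214.01446655] [534.   11.3 546.3 -57.3 386.1 101.2  88.3]
bell 290 [322 148] [341 167] [331.05172414 157.93448276] [677.7   7.6 678.8   6.4  49.   50.   87.5]
scene pad 278 [136.0323741  233.37410072] [[ 0.55102617 -0.12625195  0.05      ]]
scene red 126 [224.94444444 206.24603175] [[0.56437439 0.09258299 0.045     ]]
```

View pics/crop.png

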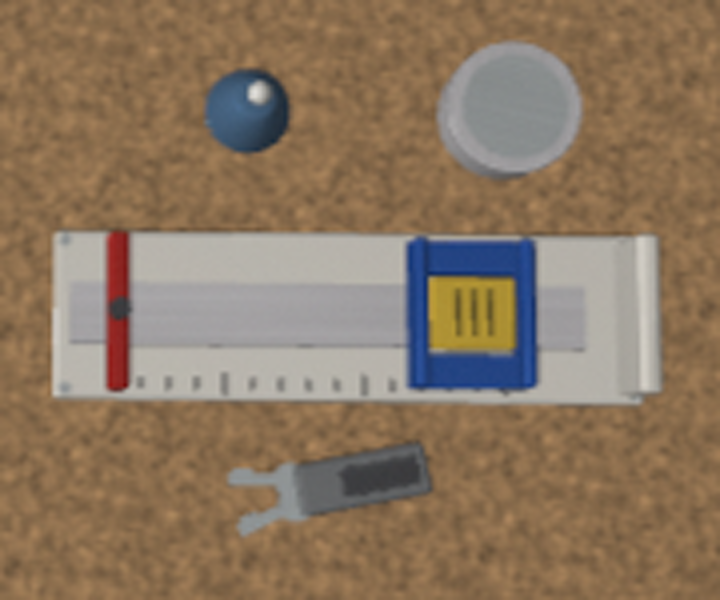

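```bash
python3 -m pendant '[[-20,-21,0,0,0,0,-1],[-20,-21,0,0,0,0,-1],[-20,-21,0,0,0,0,-1],[-20,-21,0,0,0,0,-1],[-20,-21,0,0,0,0,-1],[-20,-21,0,0,0,0,-1],[-20,-21,0,0,0,0,-1],[-20,-21,0,0,0,0,-1]]' 40
cat >> h.py <<'E'
def go(t,yaw_deg):
    s=read_state(); r=R.from_rotvec(s["tool_rot"]); d=r.inv().apply(np.array(t)-s["ee_pos"])*100
    x=np.radians(yaw_deg); y=np.array([np.cos(x),np.sin(x),0]); z=np.array([0,0,-1.]); g=R.from_matrix(np.c_[np.cross(y,z),y,z])
    print("shift cm",d.round(2),"turn",(r.inv()*g).as_rotvec().round(3),"at",s["ee_pos"].round(4),"q",s["q"].round(2),"F",s["ft_force"].round(1),"t",round(s["time"],2),"w",round(s["width"],4))
E
python3 -c "
from h import *
go([.5435,-.1255,.13],88.3)"
```

```text
time: 1.0
ee_pos: [0.2883, 0.33, 0.2395]
tool_rot: [-0.384, -3.118, -0.001]
ft_force: [-0.5, 0.2, -0.3]
width: 0.0004
grasp_force: 0.0
shift cm [-35.81 -38.    10.91] turn [ 0.001 -0.    -0.215] at [0.2883 0.33   0.2395] q [ 0.85  0.01 -0.41  1.15  0.    1.1 ] F [-0.5  0.2 -0.3] t 1.0 w 0.0004
```

```bash
python3 -m pendant '[[-36,-38,0,0,0,-0.2,-1],[-36,-38,0,0,0,-0.2,-1],[-36,-38,0,0,0,-0.2,-1],[-36,-38,0,0,0,-0.2,-1],[-36,-38,0,0,0,-0.2,-1],[-36,-38,0,0,0,-0.2,-1],[-36,-38,0,0,0,-0.2,-1],[-36,-38,0,0,0,-0.2,-1]]' >/dev/null
python3 -c "
from h import *
go([.5435,-.1255,.13],88.3)"
```

```text
shift cm [ -6.53 -11.18  10.93] turn [ 0.001  0.001 -0.011] at [ 0.4827 -0.0112  0.2393] q [-0.02  0.09 -0.32  1.16  0.    0.02] F [0.6 0.8 0.8] t 1.8 w -0.0
```

```bash
python3 -m pendant '[[-3.2,-5.5,0,0,0,-0.01,-1],[-6.5,-11.2,0,0,0,-0.01,-1],[-6.5,-11.2,0,0,0,-0.01,-1],[-6.5,-11.2,4,0,0,-0.01,-1],[-6.5,-11.2,8,0,0,-0.01,-1],[-6.5,-11.2,11,0,0,-0.01,-1],[-6.5,-11.2,11,0,0,-0.01,-1],[-6.5,-11.2,11,0,0,-0.01,-1]]' >/dev/null
python3 - <<'E'
from h import *
go([.5435,-.1255,.08],88.3)
f=grab_frame("top");g=grab_frame("scene")
a=cv2.resize(f["img"][130:280,300:450],(500,500),interpolation=cv2.INTER_CUBIC)
cv2.imwrite("pics/near_top.png",a[:,:,::-1])
a=cv2.resize(g["img"][150:290,70:260],(760,560),interpolation=cv2.INTER_CUBIC)
cv2.imwrite("pics/near_scene.png",a[:,:,::-1])
E
```

```text
shift cm [-0.17 -0.12  4.93] turn [ 0.    -0.001 -0.001] at [ 0.5419 -0.1242  0.1293] q [-0.23  0.3  -0.32  0.95  0.   -0.19] F [-0.2 -0.7  0.6] t 2.6 w 0.0
```

View pics/near_scene.png

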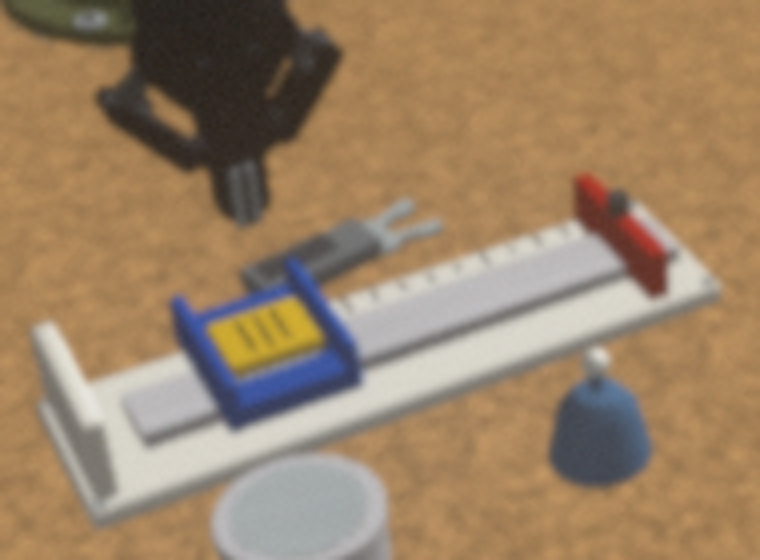

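The picture shows shut fingertips at (240,220), hanging above the pad at (265,335). The rail is clear up to the red stop at (620,235). I descend to just above the pad.

```bash
python3 -m pendant '[[-0.2,-0.1,2,0,0,0,-1],[-0.2,-0.1,4,0,0,0,-1],[-0.2,-0.1,5.5,0,0,0,-1],[-0.2,-0.1,6.3,0,0,0,-1],[-0.2,-0.1,6.6,0,0,0,-1],[-0.2,-0.1,6.6,0,0,0,-1],[-0.2,-0.1,6.6,0,0,0,-1]]' 
python3 - <<'E'
from h import *
go([.5435,-.1255,.054],88.3)
f=grab_frame("top");g=grab_frame("scene")
a=cv2.resize(g["img"][150:290,70:260],(760,560),interpolation=cv2.INTER_CUBIC)
cv2.imwrite("pics/n2.png",a[:,:,::-1])
E
```

```text
time: 3.4
ee_pos: [0.5444, -0.1266, 0.0644]
tool_rot: [0.051, 3.139, -0.001]
ft_force: [-0.2, -0.3, -0.0]
width: -0.0001
grasp_force: 0.0
shift cm [0.09 0.1  1.04] turn [-0.     0.002 -0.003] at [ 0.5444 -0.1266  0.0644] q [-0.23  0.37 -0.4   0.81  0.   -0.2 ] F [-0.2 -0.3 -0. ] t 3.4 w -0.0001
```

View pics/n2.png

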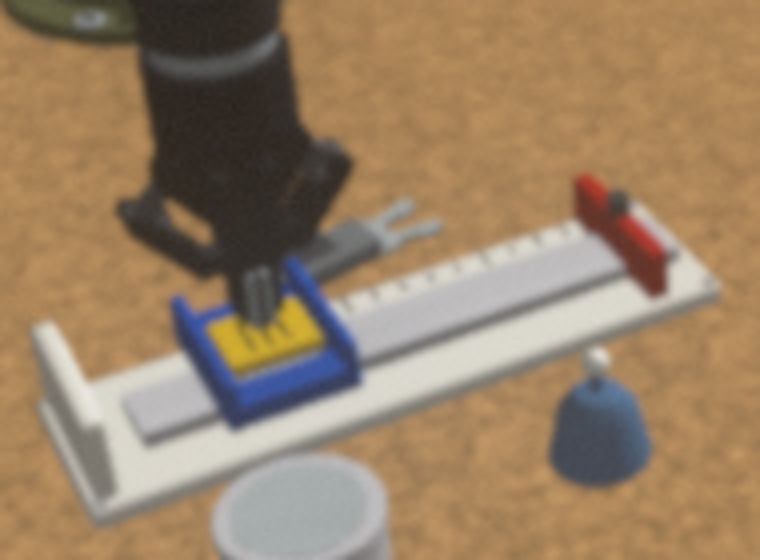

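Tips at (262,325) sit centred over the pad at (265,333), about 6 mm up. I press in small steps.

```bash
python3 -m pendant '[[0,0,0.3,0,0,0,-1],[0,0,0.6,0,0,0,-1],[0,0,0.8,0,0,0,-1],[0,0,0.8,0,0,0,-1],[0,0,0.8,0,0,0,-1]]'; python3 -m pendant '[[0,0,0.1,0,0,0,-1],[0,0,0.2,0,0,0,-1],[0,0,0.2,0,0,0,-1],[0,0,0.2,0,0,0,-1]]'
```

```text
time: 4.0
ee_pos: [0.5439, -0.1265, 0.056]
tool_rot: [0.052, 3.14, -0.0]
ft_force: [-1.4, -0.3, 7.9]
width: 0.0
grasp_force: 3.8
time: 4.4
ee_pos: [0.5439, -0.1265, 0.0541]
tool_rot: [0.052, 3.14, -0.0]
ft_force: [-2.5, 0.7, 8.7]
width: 0.0
grasp_force: 4.1
```

Force is 8.7 N, so the pad is about 4 mm down with the brake off. Now I push along tool y.

```bash
python3 -m pendant '[[0,0.3,0,0,0,0,-1],[0,0.8,0,0,0,0,-1],[0,1.6,0,0,0,0,-1],[0,2.4,0,0,0,0,-1],[0,3.2,0,0,0,0,-1],[0,4,0,0,0,0,-1],[0,4.8,0,0,0,0,-1],[0,5.4,0,0,0,0,-1]]'; python3 -c "
from h import *
f=grab_frame('top')
for n,lo,hi in [('blue',(105,120,40),(125,255,255)),('pad',(20,120,80),(35,255,255))]:
    p=blob(f,lo,hi,(270,180,445,240)); print(n,p.min(0),p.max(0),rect(f,p,.05))
go([.5435,-.1255,.054],88.3)"
```

```text
time: 5.2
ee_pos: [0.5461, -0.0726, 0.0543]
tool_rot: [0.052, 3.139, -0.002]
ft_force: [-0.5, -1.5, 7.6]
width: 0.0001
grasp_force: 4.1
blue [351 190] [382 226] [530.8 -62.  544.  -72.1  77.4  90.6  88.3]
pad [356 199] [368 216] [533.6 -57.9 545.5 -61.1  30.   42.8  88.3]
shift cm [ 0.09 -5.38  0.03] turn [-0.     0.002 -0.003] at [ 0.5461 -0.0718  0.0543] q [-0.13  0.37 -0.43  0.78 -0.   -0.1 ] F [-1.2  0.1  9.4] t 5.25 w -0.0001
```

The slider rides along: it moved 54 mm, the same as the fingers. About 122 mm remain.

```bash
python3 -m pendant '[[0,0.6,0,0,0,0,-1],[0,1.4,0,0,0,0,-1],[0,2.2,0,0,0,0,-1],[0,3.0,0,0,0,0,-1],[0,3.8,0,0,0,0,-1],[0,4.6,0,0,0,0,-1],[0,5.4,0,0,0,0,-1],[0,5.8,0,0,0,0,-1]]'; python3 -m pendant '[[0,0.6,0,0,0,0,-1],[0,1.4,0,0,0,0,-1],[0,2.2,0,0,0,0,-1],[0,3.0,0,0,0,0,-1],[0,3.8,0,0,0,0,-1],[0,4.4,0,0,0,0,-1],[0,4.8,0,0,0,0,-1],[0,4.8,0,0,0,0,-1]]'; python3 -c "
from h import *
f=grab_frame('top')
for n,lo,hi,z in [('blue',(105,120,40),(125,255,255),.05),('red',(0,150,60),(6,255,255),.049)]:
    p=blob(f,lo,hi,(270,180,445,240)); print(n,p.min(0),p.max(0),rect(f,p,z))
go([.5435,-.1255,.054],88.3)"
```

```text
time: 6.05
ee_pos: [0.5484, -0.0143, 0.0544]
tool_rot: [0.051, 3.139, -0.001]
ft_force: [-0.4, -0.9, 8.6]
width: 0.0002
grasp_force: 4.1
time: 6.85
ee_pos: [0.5504, 0.0341, 0.0545]
tool_rot: [0.051, 3.138, 0.001]
ft_force: [0.4, 0.8, 8.6]
width: 0.0
grasp_force: 4.0
blue [309 189] [330 225] [536.3  53.9 550.1  45.4  52.5  90.7  88.3]
red [297 188] [301 226] [551.2  96.3 551.7  96.3  10.1  96.   87.8]
shift cm [  0.17 -15.97   0.04] turn [ 0.001  0.003 -0.003] at [0.5504 0.0341 0.0545] q [ 0.06  0.37 -0.43  0.78  0.    0.09] F [0.8 0.9 7.9] t 6.9 w 0.0001
```

About 16–18 mm to go, so I approach slowly and watch the force.

```bash
python3 -m pendant '[[0,0.3,0,0,0,0,-1],[0,0.6,0,0,0,0,-1],[0,0.9,0,0,0,0,-1],[0,1.2,0,0,0,0,-1],[0,1.4,0,0,0,0,-1],[0,1.6,0,0,0,0,-1],[0,1.7,0,0,0,0,-1],[0,1.7,0,0,0,0,-1]]';python3 -m pendant '[[0,0.1,0,0,0,0,-1],[0,0.2,0,0,0,0,-1],[0,0.3,0,0,0,0,-1],[0,0.4,0,0,0,0,-1],[0,0.4,0,0,0,0,-1]]'; python3 -c "
from h import *
f=grab_frame('top')
for n,lo,hi,z in [('blue',(105,120,40),(125,255,255),.05),('red',(0,150,60),(6,255,255),.049)]:
    p=blob(f,lo,hi,(270,180,445,240)); print(n,p.min(0),p.max(0),rect(f,p,z))
go([.5435,-.1255,.054],88.3)"
```

```text
time: 7.7
ee_pos: [0.551, 0.0505, 0.0546]
tool_rot: [0.051, 3.138, -0.0]
ft_force: [0.5, -0.6, 8.5]
width: -0.0001
grasp_force: 4.0
time: 8.2
ee_pos: [0.5509, 0.0527, 0.0544]
tool_rot: [0.053, 3.138, -0.006]
ft_force: [-0.4, -6.7, 7.5]
width: -0.0
grasp_force: 4.1
blue [303 189] [318 225] [536.   74.1 550.6  67.5  37.5  90.8  87.8]
red [297 188] [301 226] [549.1  96.3 551.7  96.3  10.1  96.   87.8]
shift cm [  0.14 -17.84   0.11] turn [-0.004  0.003 -0.004] at [0.5509 0.0527 0.0544] q [ 0.1   0.37 -0.42  0.78 -0.    0.13] F [ 0.4 -5.1  7.9] t 8.25 w 0.0003
```

A 5–7 N reaction has appeared and the pixel gap is closed, so it looks like stop contact. I push a little further to make sure.

```bash
python3 -m pendant '[[0,0.2,0,0,0,0,-1],[0,0.4,0,0,0,0,-1],[0,0.6,0,0,0,0,-1],[0,0.6,0,0,0,0,-1],[0,0.6,0,0,0,0,-1]]'; python3 -c "
from h import *
f=grab_frame('top')
p=blob(f,(105,120,40),(125,255,255),(270,180,445,240)); print(p.min(0),p.max(0),rect(f,p,.05))
go([.5435,-.1255,.054],88.3)
cv2.imwrite('pics/s.png',cv2.resize(f['img'][150:260,270:400],(780,600),interpolation=cv2.INTER_CUBIC)[:,:,::-1])
g=grab_frame('scene')
cv2.imwrite('pics/s2.png',cv2.resize(g['img'][150:290,110:280],(720,592),interpolation=cv2.INTER_CUBIC)[:,:,::-1])"
```

```text
time: 8.75
ee_pos: [0.5509, 0.0589, 0.0544]
tool_rot: [0.053, 3.138, -0.005]
ft_force: [-0.4, -5.8, 8.6]
width: 0.0001
grasp_force: 4.1
[303 189] [315 225] [530.   77.1 550.8  71.3  30.   90.8  87.8]
shift cm [  0.12 -18.46   0.1 ] turn [-0.003  0.003 -0.004] at [0.5509 0.0589 0.0544] q [ 0.11  0.37 -0.42  0.78 -0.    0.14] F [ 0.2 -5.9  8.1] t 8.8 w -0.0006
```

View pics/s2.png

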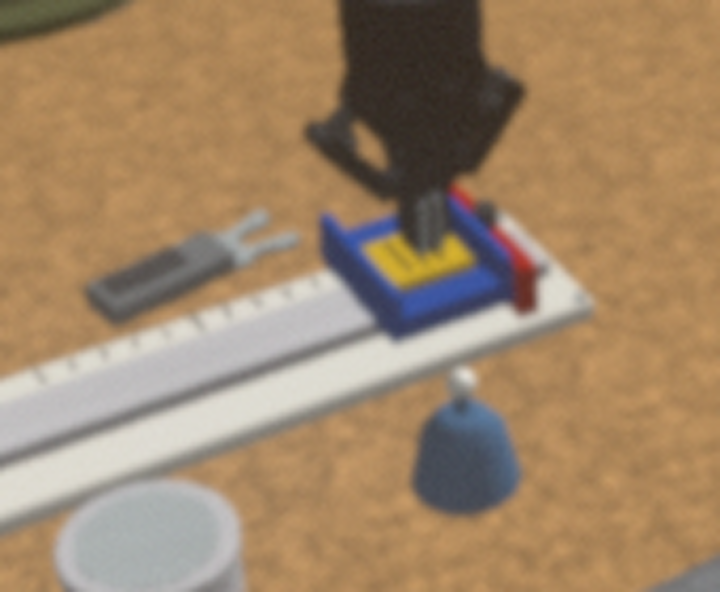

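The picture shows the slider's front face flush with the red bar at about (515,280). The fingers, at (425,225), now slip on the pad at a steady 6 N, so the slider is home. I lift straight up.

```bash
python3 -m pendant '[[0,0,-0.3,0,0,0,-1],[0,0,-0.6,0,0,0,-1],[0,0,-1,0,0,0,-1],[0,0,-2.5,0,0,0,-1],[0,0,-5,0,0,0,-1],[0,0,-8,0,0,0,-1],[0,0,-8,0,0,0,-1],[0,0,-8,0,0,0,-1]]'; python3 -m pendant '[[-1,-4,-2,0,0,0,-1],[2,-8,-3,0,0,0,-1],[4,-12,-4,0,0,0,-1],[4,-14,-4,0,0,0,-1],[4,-14,-4,0,0,0,-1],[4,-14,-4,0,0,0,-1]]'; python3 -c "
from h import *
f=grab_frame('top')
for n,lo,hi,z in [('blue',(105,120,40),(125,255,255),.05),('pad',(20,120,80),(35,255,255),.05),('red',(0,150,60),(6,255,255),.049)]:
    p=blob(f,lo,hi,(270,180,445,240)); print(n,p.min(0),p.max(0),rect(f,p,z))
go([.5435,-.1255,.054],88.3)
cv2.imwrite('pics/e.png',cv2.resize(f['img'][140:270,270:440],(780,596),interpolation=cv2.INTER_CUBIC)[:,:,::-1])"
```

```text
time: 9.65
ee_pos: [0.5499, 0.0607, 0.1337]
tool_rot: [0.051, 3.14, 0.001]
ft_force: [0.1, 0.4, -0.4]
width: 0.0001
grasp_force: 0.0
time: 10.25
ee_pos: [0.5043, -0.078, 0.1722]
tool_rot: [-0.053, -3.139, -0.001]
ft_force: [-0.7, -0.9, 0.5]
width: -0.0005
grasp_force: 0.0
blue [303 189] [332 225] [549.1  49.1 550.2  49.8  73.1  91.3  87.8]
pad [307 199] [327 216] [549.2  50.9 548.9  51.1  50.7  42.8  88.3]
red [297 188] [301 226] [551.2  96.3 551.7  96.3  10.1  96.   87.8]
shift cm [-4.07 -4.68 11.81] turn [ 0.001 -0.002 -0.003] at [ 0.5045 -0.0775  0.1722] q [-0.15  0.19 -0.37  1.02  0.   -0.12] F [ 0.3  1.  -0.4] t 10.3 w -0.0003
```

View pics/e.png

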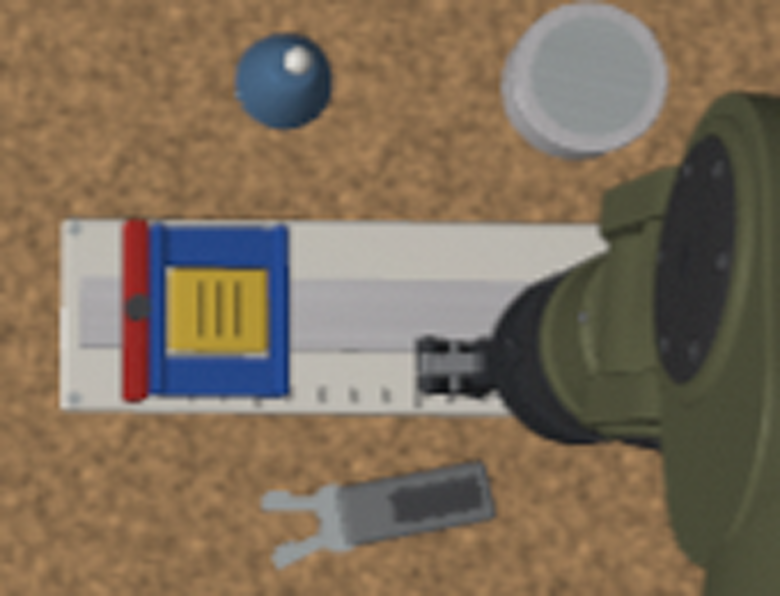

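The slider is flush against the stop, with blue starting at (150,310) and red ending at (147,310). The pad is released, the robot is clear and the bystanders look unmoved.

```bash
python3 -c "
from cell import *
print(sign_off())"
```

```text
the job is handed in; nothing more can be done
None
```

The job is handed in: I pushed the slider to the red stop with the pad held down, then let go. My last images show it within about 1 mm of the stop with the bystanders unmoved, but no verdict came back.

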